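# Slide the square spacer along the rail into the jig's corner pocket

### The job

With a fingertip, push the loose square wooden spacer on the glue-up jig straight over to the jig's rail until its side lies flush against it, then, keeping it against the rail, slide it along the rail into the corner pocket until it is fully home against the end stop. Only push it: do not lift it off the board. Leave the round wooden washer and the other things lying on and around the jig where they are.

Things in the scene. Friction and masses are not known exactly. Their poses are not given: they have to be found in the camera images.
- jig: Glue-up jig, fixed to the bench: solid board 156 x 320 x 36 mm (x, y, z) with a rail, an end stop and a keeper on it, all aluminium strips 18 mm high (tops 54 mm above the bench). Origin: centre of its underside, at bench height; z up; x towards the rail on the far long edge, y along the rail towards the pocket. Positions on the jig below are in these axes.
- rail_face (a point): Foot of the rail's inner face, halfway along it, on the board's top (36 mm above the bench). The face is the plane x = +60 mm of the jig; the rail runs parallel to y over the board's whole length and fills x = 60 to 78 mm. Axes as the jig's.
- keeper_mouth (a point): Foot of the keeper's rounded end, on the board's top, at x = 5, y = 100 mm of the jig. The keeper is a short strip parallel to the rail (x = -1 to 11 mm, y = 100 to 140 mm); between it and the rail lies the corner pocket, 49 mm wide, 40 mm deep, open upwards and towards -y. Axes as the jig's.
- pocket_seat (a point): Point on the board's top at x = 37, y = 117 mm of the jig: where the centre of the spacer's underside is when fully home, against rail and end stop. The end stop's inner face is at y = +140 mm (it fills x = -1 to 60, y = 140 to 160 mm). A spacer fully home still sticks 6 mm out of the pocket's mouth. Axes as the jig's.
- spacer: The part to push: loose square dark-wood spacer, 46 x 46 x 20 mm high, about 60 g, 10 mm hole in its middle, flat on the board. Origin: centre of its underside; x, y parallel to its sides. Starts about 70 mm short of the rail, turned up to 0.4 rad from square, at jig y about -100 or 0 mm (the washer in the other place). It must be against the rail before its jig y exceeds 40 mm.
- washer: Loose round dark-wood washer, 46 mm across and 20 mm high, with a 10 mm hole, lying flat on the jig's board. Origin: centre of its underside. Not to be disturbed.
- rubber_block: White rubber, 30 x 55 x 16 mm, lying on the jig's board near its near left corner, outside the pocket. Origin: centre of its underside, long side along its y. Not to be disturbed.
- oil_tube_5: Paint tube, 34 x 111 x 26 mm, on the bench beyond the jig's pocket end. Origin: middle of its underside, length along its y. Not to be disturbed.
- tape_beige: Roll of beige tape lying flat, 89 mm across, 18 mm high, on the bench beyond the jig's other end. Origin: centre of its underside. Not to be disturbed.
Things that resemble listed ones, but are neither listed nor needed, are in the scene too. What is shaped like the spacer but green is not meant.

How it is judged:
On the way, in this order (a step that is already met when the one before it is completed fails the run):
1. the spacer lies flush against the rail, square to it, still short of the pocket (x of spacer in the frame of jig between 0.0335 and 0.04 m and (angle between the x axis of spacer and the x axis of jig, either way round below 0.06 rad or angle between the x axis of spacer and the y axis of jig, either way round below 0.06 rad) and z of spacer in the frame of jig between 0.033 and 0.039 m and angle between spacer's own z axis and vertical below 0.08 rad and y of spacer in the frame of jig below 0.09 m), for 0.2 s.
2. the spacer is fully home in the corner pocket, against rail and end stop (x of spacer in the frame of jig between 0.0335 and 0.04 m and (angle between the x axis of spacer and the x axis of jig, either way round below 0.06 rad or angle between the x axis of spacer and the y axis of jig, either way round below 0.06 rad) and z of spacer in the frame of jig between 0.033 and 0.039 m and angle between spacer's own z axis and vertical below 0.08 rad and y of spacer in the frame of jig between 0.1135 and 0.12 m), for 0.2 s.
At the end, for the whole second after the job is handed in: The spacer lies flat on the board in the corner pocket: within 3.5 mm of the rail and of the end stop, square to the rail within 0.06 rad, and at rest (all of step 2 and linear speed of spacer below 0.01 m/s); the robot touches nothing.
It fails at once if the spacer is lifted more than 8 mm off the board, or tipped by more than 0.3 rad (z of spacer in the frame of jig above 0.044 m or angle between spacer's own z axis and vertical above 0.3 rad).
It fails at once if the spacer travels towards the pocket (more than 40 mm past the jig's middle) more than 10 mm away from the rail (y of spacer in the frame of jig above 0.04 m and x of spacer in the frame of jig below 0.027 m).
It fails at once if the round wooden washer is moved by more than 15 mm (distance of washer from where it was at the start of the episode above 0.015 m).
It fails at once if the rubber, paint tube or tape roll is moved by more than 15 mm (distance of any of rubber_block, oil_tube_5, tape_beige from where it was at the start of the episode above 0.015 m).
It also fails if it takes over 51 s, if anything falls off the work surface, if the arm or the gripper's body presses on something with over 40 N, if the wrist force passes 120 N, or if a joint passes its speed limit or range.

### The arm

A 6-joint arm with a two-finger parallel gripper is mounted at the origin on the work surface; the furniture and walls round the work are solid. World frame = base frame: x ahead of the robot, y to its left, z up, the work surface at z = 0. Lengths are in m, angles in rad, forces in N, time in s.
With the tool pointing down it reaches from about 0.425 to 1.125 m from the base axis. Payload 14.9 kg.
Tool frame: the origin (TCP) lies at the very end of the fingers, on their centre line; the grasp point (between the pads) lies 19 mm behind it; z points along the fingers, y is the direction in which the jaws open and shut (so a half turn about z gives the same grasp; the last joint's range is limited). The gripper opens to 91 mm and grips with 3 to 60 N. Pads are 32 mm wide; open, the fingers measure 118 mm over their backs; the gripper's body (76 mm by 178 mm) begins 60 mm behind the grasp point.
Start: joints at [-1.263, 0.379, 1.734, -0, 1.028, -0.033], TCP at [0.234, -0.66, 0.214] pointing down, gripper open.
Joint ranges: [-2.77, 2.77], [-0.74, 2.19], [0, 2.66], [-1.06, 4.2], [0.31, 2.87], [-3.08, 3.08]. Speed limits (rad/s): [1.89, 1.89, 2.39, 3.14, 3.14, 3.14].

### API

Orientations are given as a rotation vector (axis times angle).
In Python, from plant import bot, imaging gives the robot as it stands.
- The arm moves only by the shell command python3 -m crank 'ROWS' [FORCE]. ROWS is text: rows parted by semicolons, each of 7 numbers parted by spaces: the finger opening in m, from 0 to 0.0912, then the shift along the tool's x, y, z in m, then the turn, a rotation vector about the tool's x, y, z in degrees. In form: jaw tx ty tz wx wy wz; .... A call has 1 to 8 rows; each row is the pose to reach, as a shift and turn from the pose commanded when the call began, along the tool's axes at that moment; what a row does not reach only later rows make up. A row lasts 1/8 s, in which the tool goes at most 62.5 mm and 10.7 degrees, less where a joint would pass 70% of its speed; a pose out of reach is approached as far as the arm can. A call with a gripper value outside its range is refused whole. The fingers move at their own pace and stop on an object; FORCE is the grip in N (left out, the last holds). Time passes only in rows, so rows that repeat a pose let the fingers close. It gives the time, the measured TCP pose, the force and the opening at its end, in the units of the state.
- bot.sense(): the state, without advancing time (a new reading comes with each control period).
- imaging.camera(name): name is "scene" or "top" or "wrist"; returns (picture, depth): 480x640x3 uint8, red, green, blue; 480x640 float32, m along the optical axis (not along the pixel's ray), 0 where there is no reading.
- imaging.camera_info(name): a dict with "mtx" (3x3 intrinsics, pixels), "R" (3x3) and "t" (3): a world point X has camera coordinates R X + t; the wrist camera has in their place "tool_from_camera" (4x4, takes a point from camera to tool coordinates, whose origin is the TCP and whose axes are the flange's). Camera axes: x right, y down, z forward; pixel columns grow to the right and rows downward; lengths in m; the calibration is good to about 2 mm. A picture is of the moment at which its call begins: read the wrist's pose just before it. camera_info takes no time and is no camera call.
- bot.job_done(): hands the job in, once; it reports no verdict.
The state is a dict: "time": time; "joint_positions": joint angles; "dq": joint speeds; "effort": joint torques, N m; "tcp_pos": TCP position; "tool_rot": TCP orientation; "force": force on the tool from outside, world axes, zero at the start; "ft_torque": the same for the moment, N m; "opening": finger opening in m.
Only numpy, scipy, OpenCV 4.12 (cv2) and the standard library are available. Lean on these libraries where they do the work, as an engineer would, in place of code of your own. Each camera call takes 0.05 s, during which the arm holds its last target. There are 200 camera calls.

## Working session

There is one attempt and no reset: what is moved stays moved. The work goes in short steps, Python scripts to look and compute and a shell command to move; the robot and the scene stay as the last step left them, time stands still between calls to the robot, and variables do not carry over. Pictures are saved under pics/ and viewed, about 8 in all and at most 12, crops included, and the job is handed in when it is done.

```bash
mkdir -p pics; ls
cat > h.py <<'E'
import numpy as np, cv2
from plant import bot, imaging
from scipy.spatial.transform import Rotation as Ro
def grab(n,tag):
    s=bot.sense(); im,d=imaging.camera(n); i=imaging.camera_info(n)
    cv2.imwrite(f'pics/{tag}.png',im[:,:,::-1]); np.savez(f'pics/{tag}.npz',im=im,d=d)
    K=np.array(i['mtx'])
    v,u=np.mgrid[:480,:640]
    P=np.stack([(u-K[0,2])/K[0,0]*d,(v-K[1,2])/K[1,1]*d,d],-1)
    if n=='wrist':
        T=np.array(i['tool_from_camera']); P=P@T[:3,:3].T+T[:3,3]
        P=P@Ro.from_rotvec(s['tool_rot']).as_matrix().T+np.array(s['tcp_pos'])
    else: P=(P-np.array(i['t']))@np.array(i['R'])
    P[d==0]=np.nan
    np.save(f'pics/{tag}_P.npy',P)
    return im,d,P
E
python3 - <<'E'
from h import *
grab('top','top0'); grab('scene','scene0')
s=bot.sense(); print(s)
E
```

```text
pics
{'time': 0.1, 'joint_positions': array([-1.26331501e+00,  3.79343865e-01,  1.73469053e+00, -3.83909345e-05,
        1.02852055e+00, -3.32855411e-02]), 'dq': array([ 0.0014644 ,  0.00032316, -0.00093999, -0.00116917,  0.00022218,
       -0.00127613]), 'effort': array([-1.13697433e-04, -7.65042400e+01, -4.35293305e+01,  6.51927525e-02,
        3.97909724e-02, -2.01960398e-05]), 'tcp_pos': array([ 0.23383941, -0.65942494,  0.2133782 ]), 'tool_rot': array([-3.09516152e+00, -5.32559008e-01,  2.57658563e-04]), 'force': array([ 0.50292519, -0.18302632,  0.26676256]), 'ft_torque': array([ 0.01749081, -0.0348924 , -0.02150212]), 'opening': 0.09132448417579202}
```

View pics/top0.png

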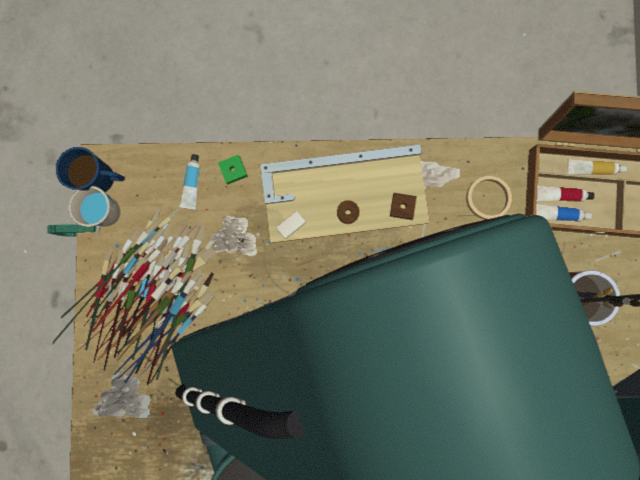

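View pics/scene0.png

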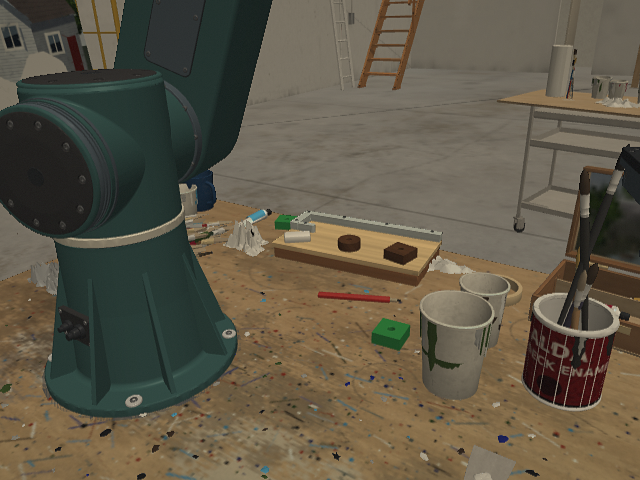

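Top view: the wanted dark square spacer is at (403,206). The round washer at (348,211) and the green squares at (233,169) and near (391,333) in the scene view could be confused with it. Rail runs (262,168)–(420,150), pocket at (280,185), rubber at (291,224). Next I'll measure these.

```bash
cat > m.py <<'E'
from h import *
def measure(tag,box=None):
    P=np.load(f'pics/{tag}_P.npy'); im=np.load(f'pics/{tag}.npz')['im'].astype(int)
    z=P[...,2]; r,g,b=im[...,0],im[...,1],im[...,2]
    ok=np.isfinite(z)&(P[...,0]>.4)&(P[...,0]<1.1)&(abs(P[...,1])<.9)
    alu=(ok&(z>.046)&(z<.062)&(b>g-2)&(r>90)&(b>r)).astype(np.uint8)
    dark=(ok&(z>.045)&(z<.066)&(r<115)&(r>g+8)).astype(np.uint8)
    def comps(m,mn):
        n,l,st,c=cv2.connectedComponentsWithStats(m)
        return [l==k for k in range(1,n) if st[k,4]>=mn]
    return P,comps(alu,60),comps(dark,60)
def rect(P,m):
    p=P[m][:,:2].astype(np.float32)*1000
    return cv2.minAreaRect(p), np.median(P[m][:,2]), m.sum()
if __name__=='__main__':
    import sys
    P,a,d=measure(sys.argv[1])
    for m in a: v,u=np.argwhere(m).mean(0); print('alu',u,v,rect(P,m))
    for m in d: v,u=np.argwhere(m).mean(0); print('dark',u,v,rect(P,m),P[m].mean(0))
E
python3 m.py top0; python3 -c "
from h import *
P=np.load('pics/top0_P.npy')
for u,v in [(264,168),(418,151),(428,220),(268,240),(403,206),(348,203),(350,225),(291,224)]: print(u,v,P[v,u])
im=cv2.imread('pics/top0.png')[130:260,240:450]
cv2.imwrite('pics/c0.png',cv2.resize(im,None,fx=3.5,fy=3.5,interpolation=cv2.INTER_CUBIC))"
```

```text
alu 348.68473351400183 157.58355916892504 (((532.3796997070312, -99.51121520996094), (18.447925567626953, 317.16290283203125), 5.924768924713135), np.float64(0.052999505064549174), np.int64(1107))
alu 268.5637254901961 188.63725490196077 (((476.547607421875, 45.54021072387695), (58.644996643066406, 17.214492797851562), 4.710797309875488), np.float64(0.052978662383680444), np.int64(204))
alu 284.3 197.725 (((455.5852355957031, 14.15379524230957), (10.158596992492676, 36.255069732666016), 5.735263824462891), np.float64(0.05293945622098623), np.int64(80))
dark 545.8636363636364 137.1060606060606 (((563.3068237304688, -512.9652709960938), (58.49622344970703, 21.120922088623047), 61.7510986328125), np.float64(0.05762329034548562), np.int64(66)) [ 0.56710057 -0.50433053  0.05828792]
dark 81.81089258698941 170.24659606656581 (((514.3367309570312, 413.9660949707031), (61.52364730834961, 54.81818771362305), 3.1393988132476807), np.float64(0.05921512137104252), np.int64(661)) [0.5152012  0.41366125 0.05914289]
dark 402.87033398821217 205.71119842829077 (((435.8169860839844, -219.4476776123047), (44.130619049072266, 46.16645812988281), 79.91546630859375), np.float64(0.05466539447134933), np.int64(509)) [ 0.43523124 -0.2193832   0.05452869]
dark 347.5291005291005 211.84391534391534 (((424.7333068847656, -110.6058120727539), (41.282100677490234, 43.588619232177734), 88.43142700195312), np.float64(0.054535392246200284), np.int64(378)) [ 0.42474137 -0.1106598   0.05451571]
264 168 [0.51408578 0.0527825  0.05817423]
418 151 [ 0.544246   -0.25222303  0.05460191]
428 220 [ 0.40818715 -0.27029606  0.03942467]
268 240 [ 0.37742694  0.05324068 -0.00613354]
403 206 [ 0.43779756 -0.222168    0.03439858]
348 203 [ 0.44205264 -0.11185102  0.05578597]
350 225 [ 0.4013264  -0.11565459  0.03284847]
291 224 [0.40277079 0.00073402 0.05137473]
```

View pics/c0.png

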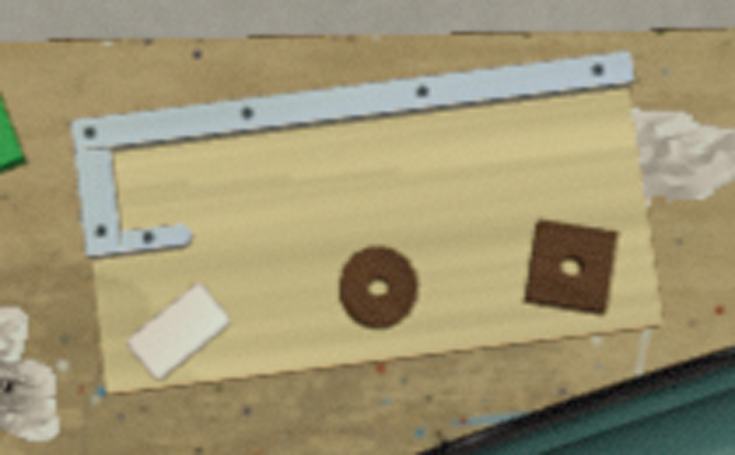

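Crop confirms the dark square with the hole at crop (570,267) is the spacer; washer at (378,288) is round. Now check for tall obstacles along the approach, and compute the moves.

```bash
cat > w.py <<'E'
from h import *
from m import measure,rect
# jig frame from top0 rail
def jig():
    P,a,d=measure('top0'); m=max(a,key=lambda q:q.sum())
    p=P[m][:,:2]; (c,s,ang),_,_=rect(P,m)
    e=np.linalg.svd(p-p.mean(0),full_matrices=False)[2][0]; e*=np.sign(e[1])
    ex=np.array([e[1],-e[0]]); return np.array(c)/1000-.069*ex,ex,e
O,EX,EY=jig()
def tojig(p): q=np.asarray(p)[:2]-O; return np.array([q@EX,q@EY])
def toworld(x,y): return O+x*EX+y*EY
def toolshift(x,y,z):  # jig target -> tool shift
    s=bot.sense(); R=Ro.from_rotvec(s['tool_rot']).as_matrix()
    t=R.T@(np.r_[toworld(x,y),z]-s['tcp_pos'])
    Rt=np.stack([np.r_[EX,0],np.r_[-EY,0],[0,0,-1]],1)
    return t.round(4), np.degrees(Ro.from_matrix(R.T@Rt).as_rotvec()).round(2)
E
python3 - <<'E'
from w import *
print(O,np.degrees(np.arctan2(EX[1],EX[0])),toworld(-.095,-.109))
for x,y in [(.4358,-.2194),(.4247,-.1106),(.4766,.0455),(.4556,.0142)]: print(tojig((x,y)).round(4))
print(toolshift(-.095,-.109,.12))
s=bot.sense();
for t in ['top0','scene0']:
    P=np.load(f'pics/{t}_P.npy').reshape(-1,3)
    for x in np.arange(.1,.6,.1):
        r=[]
        for y in np.arange(-.8,-.1,.1):
            k=(abs(P[:,0]-x)<.05)&(abs(P[:,1]-y)<.05)&(P[:,2]<.6); r.append(round(float(P[k,2].max()),2) if k.sum()>3 else None)
        print(t,round(x,1),r)
grab('wrist','w0')
E
```

```text
[ 0.46385636 -0.10760763] 6.738574200897478 [ 0.38230262 -0.22700188]
[-0.041  -0.1077]
[-0.0392  0.0016]
[0.0306 0.1506]
[0.0061 0.1219]
(array([ 0.2845, -0.3578,  0.0937]), array([-5.000e-02,  1.000e-02,  1.279e+01]))
top0 0.1 [None, 0.0, 0.01, None, None, None, None]
top0 0.2 [None, 0.0, 0.19, 0.3, None, None, None]
top0 0.3 [None, 0.01, 0.26, 0.29, None, None, 0.01]
top0 0.4 [None, 0.05, 0.05, 0.05, 0.02, 0.04, 0.06]
top0 0.5 [None, 0.07, 0.06, 0.05, 0.02, 0.06, 0.06]
scene0 0.1 [None, 0.0, 0.0, 0.12, 0.12, 0.0, 0.0]
scene0 0.2 [None, 0.0, 0.34, 0.3, 0.12, 0.02, 0.0]
scene0 0.3 [None, None, 0.33, 0.2, 0.1, 0.02, 0.01]
scene0 0.4 [None, None, 0.05, 0.05, 0.02, 0.04, 0.06]
scene0 0.5 [None, None, 0.06, 0.05, 0.02, 0.05, 0.06]
```

View pics/w0.png

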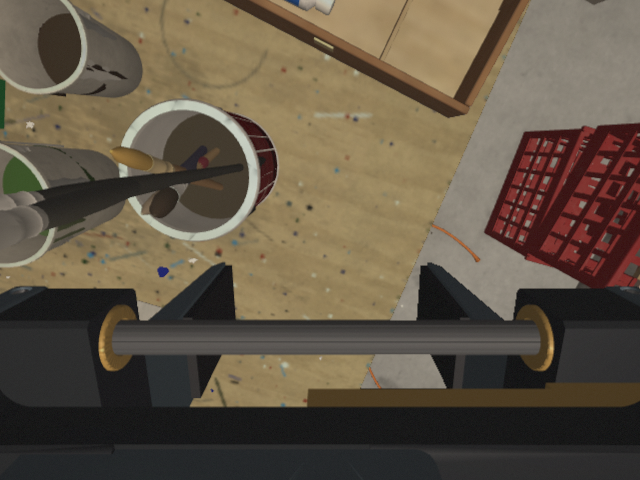

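The wrist view shows the tin with brushes at (200,170), just left-ahead of the gripper, with brush handles sticking up at left (30,200). I need the brush positions before moving.

Run:
```python
from h import *
for t in ['top0','scene0','w0']:
    P=np.load(f'pics/{t}_P.npy').reshape(-1,3)
    for z in np.arange(.1,.5,.05):
        k=(P[:,2]>z)&(P[:,2]<z+.05)&(P[:,0]>.1)&(P[:,0]<.5)&(P[:,1]>-.8)&(P[:,1]<-.3)
        if k.sum(): q=P[k]; print(t,round(z,2),k.sum(),'x',q[:,0].min().round(3),q[:,0].max().round(3),'y',q[:,1].min().round(3),q[:,1].max().round(3))
```

```text
top0 0.1 583 x 0.203 0.302 y -0.598 -0.515
top0 0.15 268 x 0.235 0.269 y -0.565 -0.537
top0 0.2 136 x 0.244 0.269 y -0.556 -0.535
top0 0.25 131 x 0.242 0.259 y -0.556 -0.527
top0 0.3 2 x 0.244 0.246 y -0.532 -0.531
scene0 0.1 5006 x 0.13 0.331 y -0.601 -0.373
scene0 0.15 766 x 0.229 0.262 y -0.567 -0.539
scene0 0.2 680 x 0.226 0.262 y -0.604 -0.537
scene0 0.25 964 x 0.177 0.254 y -0.593 -0.529
scene0 0.3 852 x 0.17 0.256 y -0.591 -0.53
w0 0.1 7327 x 0.135 0.329 y -0.601 -0.402
w0 0.15 2579 x 0.232 0.267 y -0.567 -0.54
w0 0.2 5390 x 0.202 0.268 y -0.709 -0.539
w0 0.25 13995 x 0.2 0.295 y -0.724 -0.536
w0 0.3 92534 x 0.222 0.294 y -0.719 -0.573
```

```bash
python3 -m crank '0.014 0 0 -0.05 0 0 0; 0.014 0 0 -0.10 0 0 0; 0.014 0 0 -0.15 0 0 0; 0.014 0 0 -0.20 0 0 0; 0.014 0 0 -0.22 0 0 0; 0.014 0.02 -0.03 -0.22 0 0 2; 0.014 0.05 -0.07 -0.22 0 0 5; 0.014 0.08 -0.11 -0.22 0 0 8' 20 && python3 -c "
from w import *
print(toolshift(-.095,-.109,.3),toolshift(-.095,-.109,.1)); s=bot.sense();print(s['tcp_pos'],s['joint_positions'])"
```

```text
time: 1.15
tcp_pos: [0.2726, -0.5277, 0.4326]
tool_rot: [-3.124, -0.312, 0.001]
force: [1.3, 0.4, 0.6]
opening: 0.0155
(array([ 0.167 , -0.2728,  0.133 ]), array([-0.1 ,  0.03,  4.66])) (array([ 0.1671, -0.2725,  0.333 ]), array([-0.1 ,  0.03,  4.66]))
[ 0.27262548 -0.52769123  0.43257469] [-1.13318816e+00  2.23129709e-02  1.76028320e+00  5.11480045e-05
  1.36083374e+00  2.38621014e-01]
```

```bash
python3 -m crank '0.014 0.03 -0.05 0 0 0 2; 0.014 0.06 -0.10 0 0 0 4; 0.014 0.09 -0.15 0 0 0 4.7; 0.014 0.12 -0.20 0.03 0 0 4.7; 0.014 0.15 -0.245 0.07 0 0 4.7; 0.014 0.167 -0.273 0.11 0 0 4.7; 0.014 0.167 -0.273 0.16 0 0 4.7; 0.014 0.167 -0.273 0.19 0 0 4.7' && python3 -c "
from w import *
print(toolshift(-.095,-.109,.06)); grab('wrist','w1'); grab('top','t1')"; python3 m.py w1; python3 m.py t1
```

```text
time: 2.15
tcp_pos: [0.3806, -0.2271, 0.241]
tool_rot: [-3.134, -0.189, 0.004]
force: [0.7, 0.1, 0.6]
opening: 0.0139
(array([0.0022, 0.0005, 0.181 ]), array([-0.12,  0.14,  0.16]))
alu 299.43200740055505 34.03576934936787 (((537.9933471679688, -177.2270050048828), (16.332637786865234, 160.59788513183594), 6.827024936676025), np.float64(0.05386119171241052), np.int64(3243))
dark 606.3385650224216 143.80381165919283 (((477.59185791015625, -481.6595458984375), (4.592759609222412, 155.28271484375), 83.88700103759766), np.float64(0.04827831888575368), np.int64(892)) [ 0.48083551 -0.48187547  0.04809959]
dark 326.0350569675723 161.87905346187554 (((433.34173583984375, -220.87548828125), (45.588558197021484, 45.5174446105957), 79.83405303955078), np.float64(0.05577332640438673), np.int64(2282)) [ 0.43378949 -0.22084044  0.05574643]
dark 211.06819392647841 157.9792221630261 (((423.77581787109375, -112.48258972167969), (44.51125717163086, 44.74705505371094), 40.16046142578125), np.float64(0.055653283916396734), np.int64(1877)) [ 0.42427294 -0.11329172  0.05526743]
alu 347.17576318223865 157.
[... 343 characters left out ...]
 np.int64(287))
dark 546.1449275362319 137.231884057971 (((561.87841796875, -513.6365966796875), (61.25418472290039, 24.33261489868164), 60.06511688232422), np.float64(0.05732185329729816), np.int64(69)) [ 0.5669596  -0.50503266  0.05787659]
dark 81.82522796352583 170.2841945288754 (((514.5074462890625, 414.007080078125), (62.10049057006836, 54.56355667114258), 0.2425258457660675), np.float64(0.059108580491426865), np.int64(658)) [0.5151261  0.41363281 0.0591393 ]
dark 347.54376657824935 211.81432360742704 (((425.0252990722656, -110.629150390625), (41.279483795166016, 43.289222717285156), 88.7457046508789), np.float64(0.05467137787169537), np.int64(377)) [ 0.42479822 -0.11069044  0.05452641]
```

View pics/w1.png

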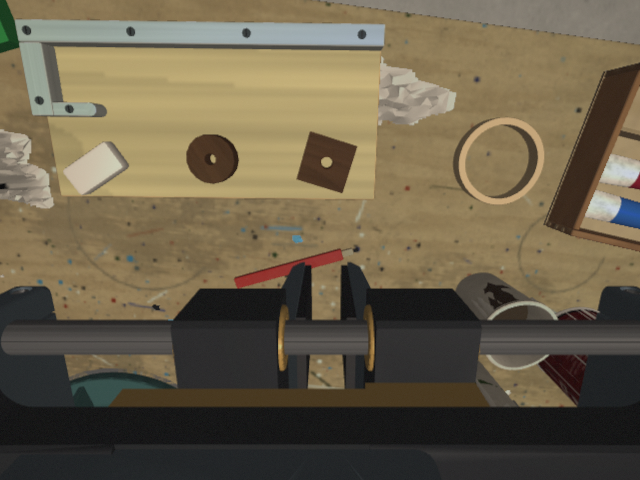

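Spacer at wrist pixel (326,162), washer (212,158), rail along the top (200,35); wrist and top agree within about 3 mm (yaw 6.7°, spacer −17° relative to the rail). Now descend behind the spacer.

```bash
python3 -m crank '0.014 0.002 0 0.05 0 0 0; 0.014 0.002 0 0.1 0 0 0; 0.014 0.002 0 0.15 0 0 0; 0.014 0.002 0 0.18 0 0 0; 0.014 0.002 0 0.198 0 0 0; 0.014 0.002 0 0.198 0 0 0' && python3 -c "
from w import *
s=bot.sense();print(tojig(s['tcp_pos']),toolshift(-.002,-.109,.043))"
```

```text
time: 3.0
tcp_pos: [0.3836, -0.2283, 0.0458]
tool_rot: [-3.135, -0.187, 0.002]
force: [0.8, -1.0, 0.6]
opening: 0.0142
[-0.09388616 -0.11045252] (array([ 0.0919, -0.0013,  0.0026]), array([-0.06,  0.07,  0.07]))
```

```bash
python3 -m crank '0.014 0.01 -0.001 0.002 0 0 0; 0.014 0.02 -0.001 0.002 0 0 0; 0.014 0.03 -0.001 0.002 0 0 0; 0.014 0.04 -0.001 0.002 0 0 0; 0.014 0.05 -0.001 0.002 0 0 0; 0.014 0.06 -0.001 0.002 0 0 0; 0.014 0.07 -0.001 0.002 0 0 0; 0.014 0.075 -0.001 0.002 0 0 0' && python3 -c "
from w import *
s=bot.sense();print(tojig(s['tcp_pos']),toolshift(-.002,-.109,.043)); grab('wrist','w2')"; python3 m.py w2
```

```text
time: 4.0
tcp_pos: [0.4587, -0.2182, 0.0439]
tool_rot: [3.136, 0.187, 0.0]
force: [-0.8, 0.1, 0.9]
opening: 0.0139
[-0.01810775 -0.10927178] (array([ 0.0161, -0.0002,  0.0009]), array([ 0.  , -0.01,  0.1 ]))
alu 261.09936853792243 113.62431475955867 (((538.3259887695312, -178.34625244140625), (16.19745635986328, 159.97015380859375), 6.3427414894104), np.float64(0.053828480718282015), np.int64(14411))
dark 306.2422820681242 216.62475368302523 (((496.32794189453125, -205.8021697998047), (47.88600540161133, 46.60181427001953), 6.876226425170898), np.float64(0.05577344230524543), np.int64(10657)) [ 0.49832023 -0.20532682  0.05562184]
dark 102.4780755176614 308.9658952496955 (((441.0089416503906, -112.5193862915039), (37.74353790283203, 11.836164474487305), 89.13497924804688), np.float64(0.054803359519367725), np.int64(1642)) [ 0.44214914 -0.11404781  0.05309281]
dark 104.54243902439025 367.49951219512195 (((410.5276794433594, -116.004638671875), (18.936237335205078, 38.938880920410156), 6.696683406829834), np.float64(0.055755670510192895), np.int64(2050)) [ 0.41205434 -0.11533933  0.05567168]
```

View pics/w2.png

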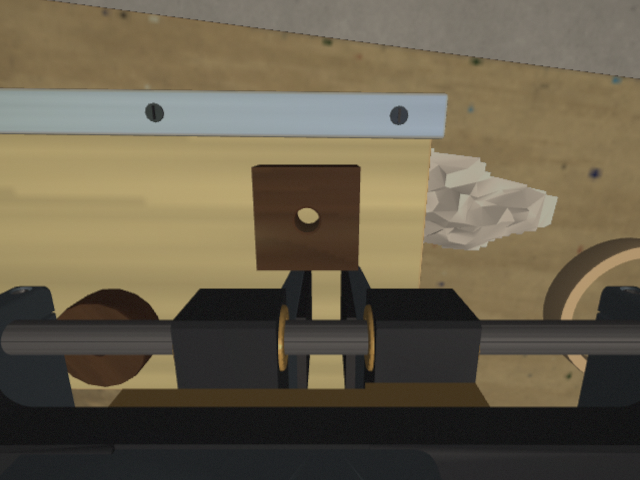

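Spacer is now square to the rail (pixel (306,217)), about 13 mm short of it. Push on slowly, watching the force.

```bash
python3 -m crank '0.014 0.004 0 0.001 0 0 0; 0.014 0.008 0 0.001 0 0 0; 0.014 0.011 0 0.001 0 0 0; 0.014 0.013 0 0.001 0 0 0; 0.014 0.014 0 0.001 0 0 0; 0.014 0.014 0 0.001 0 0 0' && python3 -c "
from w import *
s=bot.sense();print(tojig(s['tcp_pos']),s['force']@np.r_[EX,0])"
```

```text
time: 4.8
tcp_pos: [0.4707, -0.2165, 0.0427]
tool_rot: [-3.135, -0.187, 0.004]
force: [-10.3, -2.1, 5.6]
opening: 0.0141
[-0.00602353 -0.10890117] -10.488480467729389
```

```bash
python3 -m crank '0.014 0.001 0 0 0 0 0; 0.014 0.001 0 0 0 0 0; 0.014 0.001 0 0 0 0 0' && python3 -c "
from w import *
s=bot.sense();print(tojig(s['tcp_pos']),s['force']@np.r_[EX,0]);grab('wrist','w3')"; python3 m.py w3; python3 -c "
import cv2; im=cv2.imread('pics/w3.png')[60:330,150:450]; cv2.imwrite('pics/c3.png',cv2.resize(im,None,fx=2,fy=2))"
```

```text
time: 5.18
tcp_pos: [0.4707, -0.2163, 0.0426]
tool_rot: [-3.135, -0.187, 0.007]
force: [-15.6, -3.9, 10.6]
opening: 0.0143
[-0.00593639 -0.10875034] -15.954355755784855
alu 265.2727805879334 144.55142584854482 (((538.2017822265625, -179.51742553710938), (16.253318786621094, 156.98619079589844), 6.488034248352051), np.float64(0.053812942945085325), np.int64(13641))
dark 306.88990997749437 218.49943735933982 (((508.254638671875, -204.06118774414062), (47.87734603881836, 46.20952606201172), 6.575817584991455), np.float64(0.055778350179913956), np.int64(10664)) [ 0.50993157 -0.20381239  0.05571095]
dark 107.74756199498468 375.14265812203956 (((417.69927978515625, -115.79823303222656), (31.034587860107422, 40.678627014160156), 6.456693649291992), np.float64(0.055615977560135726), np.int64(3589)) [ 0.42018661 -0.11500373  0.05497018]
```

View pics/c3.png

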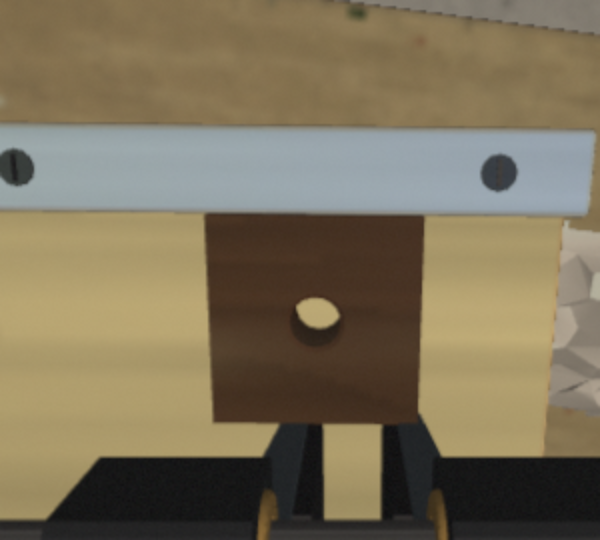

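The spacer lies flush along the rail (crop edge y≈213, no gap); contact force is 16 N. Back off, then go round behind it, closing the fingers.

```bash
python3 -m crank '0.014 -0.01 0 0 0 0 0; 0 -0.02 0 -0.003 0 0 0; 0 -0.02 0.018 -0.003 0 0 0; 0 -0.02 0.036 -0.003 0 0 0; 0 0.0 0.036 -0.003 0 0 0; 0 0.02 0.036 -0.003 0 0 0; 0 0.035 0.036 -0.001 0 0 0; 0 0.035 0.036 -0.001 0 0 0' && python3 -c "
from w import *
s=bot.sense();print(tojig(s['tcp_pos']),toolshift(.033,.0765,.043));grab('wrist','w4')"; python3 m.py w4
```

```text
time: 6.22
tcp_pos: [0.513, -0.2476, 0.0436]
tool_rot: [3.136, 0.189, 0.0]
force: [-0.2, 0.8, -0.3]
opening: 0.0002
[ 0.03241808 -0.14483489] (array([ 0.0012, -0.2213,  0.0006]), array([ 0.  , -0.  ,  0.17]))
alu 237.0927435520513 231.37484965922758 (((539.8339233398438, -192.31512451171875), (16.385196685791016, 130.8570098876953), 6.441535472869873), np.float64(0.05380724448334548), np.int64(7483))
dark 222.36426413465688 277.6197669400086 (((515.9608764648438, -203.00439453125), (32.774200439453125, 46.84273910522461), 7.02371072769165), np.float64(0.05576500454431643), np.int64(4634)) [ 0.52018235 -0.19973735  0.05565861]
dark 76.34653465346534 394.51485148514854 (((442.9404602050781, -124.08198547363281), (7.328624248504639, 2.905900716781616), 52.99934005737305), np.float64(0.046942162791105274), np.int64(101)) [ 0.44218924 -0.12480718  0.04744489]
```

View pics/w4.png

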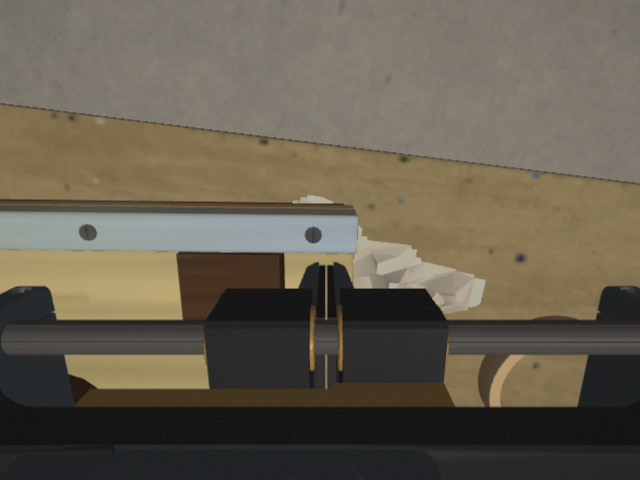

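Spacer still flush (pixels (180–285, 252)), the closed fingers are behind it at (327,270). Now slide it along the rail.

```bash
python3 -m crank '0 0 -0.006 0 0 0 0; 0 0 -0.014 0 0 0 0; 0 0.0005 -0.025 0 0 0 0; 0 0.001 -0.037 0 0 0 0; 0 0.001 -0.049 0 0 0 0; 0 0.0015 -0.061 0 0 0 0; 0 0.002 -0.073 0 0 0 0; 0 0.002 -0.082 0 0 0 0' && python3 -c "
from w import *
s=bot.sense();print(tojig(s['tcp_pos']),s['force']@np.r_[EX,0],s['force']@np.r_[EY,0],toolshift(.033,.0765,.043));grab('wrist','w5');grab('top','t5')"; python3 m.py w5
```

```text
time: 7.28
tcp_pos: [0.5042, -0.1657, 0.044]
tool_rot: [3.136, 0.188, 0.0]
force: [0.1, 0.2, -1.0]
opening: 0.0005
[ 0.03321202 -0.06237565] 0.09836845897264293 0.2301479878206662 (array([ 0.    , -0.1389,  0.001 ]), array([ 0.  , -0.  ,  0.11]))
alu 400.9419390581717 234.12897506925208 (((538.870361328125, -184.1569366455078), (16.428308486938477, 148.51998901367188), 6.499276638031006), np.float64(0.05380960092468936), np.int64(9025))
dark 249.401958118031 272.51862931737827 (((509.6751708984375, -132.32215881347656), (29.774887084960938, 46.32374572753906), 6.952632427215576), np.float64(0.05580326920769503), np.int64(3677)) [ 0.51525044 -0.12979636  0.05577429]
```

Still flush (far edge 57.5 vs 56.9 mm before, same frame). Continue.

```bash
python3 -m crank '0 0 -0.012 0 0 0 0; 0 0.0005 -0.025 0 0 0 0; 0 0.001 -0.038 0 0 0 0; 0 0.001 -0.051 0 0 0 0; 0 0.0015 -0.064 0 0 0 0; 0 0.002 -0.077 0 0 0 0; 0 0.002 -0.090 0 0 0 0; 0 0.002 -0.100 0 0 0 0' && python3 -c "
from w import *
s=bot.sense();print(tojig(s['tcp_pos']),s['force']@np.r_[EX,0],s['force']@np.r_[EY,0],toolshift(.033,.0765,.043));grab('wrist','w6')"; python3 m.py w6
```

```text
time: 8.38
tcp_pos: [0.4942, -0.0661, 0.0439]
tool_rot: [-3.136, -0.187, -0.0]
force: [-0.2, -0.0, -0.5]
opening: 0.0002
[0.03499306 0.03768108] -0.2105854865255574 0.01801025990665145 (array([-0.0019, -0.0388,  0.0009]), array([-0. , -0. ,  0.1]))
dark 249.22492917847026 273.26118980169974 (((498.87835693359375, -32.695777893066406), (29.342914581298828, 46.48918914794922), 6.4440388679504395), np.float64(0.05573754350217869), np.int64(3530)) [ 0.50490402 -0.03016055  0.05570281]
```

View pics/w6.png

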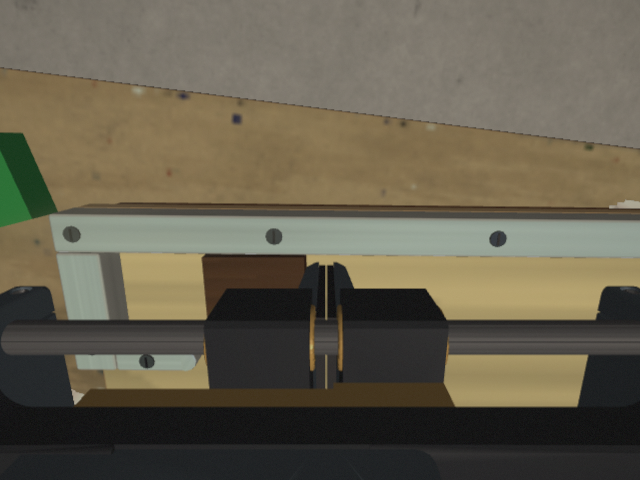

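Spacer flush at (204–306, 255), end stop face at about x=105–122 px, about 39 mm to go.

```bash
python3 -m crank '0 0 -0.01 0 0 0 0; 0 0 -0.02 0 0 0 0; 0 0 -0.028 0 0 0 0; 0 0 -0.034 0 0 0 0; 0 0 -0.037 0 0 0 0; 0 0 -0.039 0 0 0 0; 0 0 -0.040 0 0 0 0; 0 0 -0.040 0 0 0 0' && python3 -c "
from w import *
s=bot.sense();print(tojig(s['tcp_pos']),s['force']@np.r_[EX,0],s['force']@np.r_[EY,0])"
```

```text
time: 9.43
tcp_pos: [0.4895, -0.0273, 0.0439]
tool_rot: [-3.136, -0.187, 0.0]
force: [0.7, 1.6, 0.0]
opening: 0.0002
[0.03488835 0.07675896] 0.8714109924775111 1.4752420971290963
```

```bash
python3 -m crank '0 0 -0.001 0 0 0 0; 0 0 -0.002 0 0 0 0; 0 0 -0.003 0 0 0 0; 0 0 -0.004 0 0 0 0; 0 0 -0.004 0 0 0 0' && python3 -c "
from w import *
s=bot.sense();print(tojig(s['tcp_pos']),s['force']@np.r_[EX,0],s['force']@np.r_[EY,0]);grab('wrist','w7')"; python3 m.py w7
```

```text
time: 10.05
tcp_pos: [0.489, -0.0232, 0.0439]
tool_rot: [-3.136, -0.187, 0.0]
force: [-1.0, -0.1, -0.3]
opening: 0.0005
[0.03491065 0.08086798] -1.0157917795324691 0.02317833421300489
dark 249.25006885155605 272.98485265767005 (((494.232177734375, 10.256881713867188), (29.032503128051758, 46.580692291259766), 7.367733955383301), np.float64(0.055736440490480904), np.int64(3631)) [0.49987491 0.01272366 0.055619  ]
dark 478.52819956616054 397.9164859002169 (((443.4009094238281, -111.92617797851562), (8.022043228149414, 32.47919845581055), 0.9755709171295166), np.float64(0.051771293875385246), np.int64(922)) [ 0.44428471 -0.10829093  0.05132256]
```

View pics/w7.png

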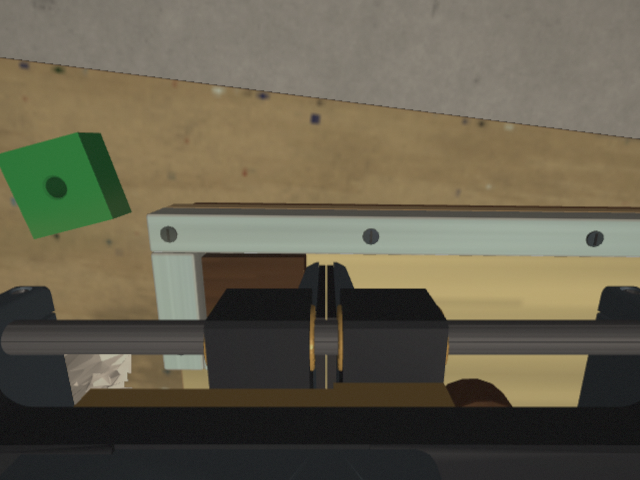

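The spacer's left edge (203 px) is almost on the end stop (≈200 px) but there is no contact force yet; push on in 1 mm rows.

```bash
python3 -m crank '0 0 -0.001 0 0 0 0; 0 0 -0.002 0 0 0 0; 0 0 -0.002 0 0 0 0' && python3 -c "
from w import *
s=bot.sense();print(tojig(s['tcp_pos']),s['force']@np.r_[EX,0],s['force']@np.r_[EY,0])"
```

```text
time: 10.48
tcp_pos: [0.4888, -0.0212, 0.0439]
tool_rot: [-3.136, -0.187, -0.0]
force: [-0.4, -0.6, -0.3]
opening: 0.0004
[0.03493965 0.08285958] -0.44587982571465895 -0.5781196108863764
```

```bash
python3 -m crank '0 0 -0.001 0 0 0 0; 0 0 -0.002 0 0 0 0; 0 0 -0.002 0 0 0 0' && python3 -c "
from w import *
s=bot.sense();print(tojig(s['tcp_pos']),s['force']@np.r_[EX,0],s['force']@np.r_[EY,0])"
```

```text
time: 10.85
tcp_pos: [0.4886, -0.0192, 0.0439]
tool_rot: [-3.136, -0.187, 0.0]
force: [-0.2, 0.2, -0.5]
opening: 0.0008
[0.03490435 0.08488219] -0.18294240209646137 0.24531200219875546
```

```bash
python3 -c "
from w import *
grab('wrist','w8')
a=cv2.imread('pics/w7.png')[190:380,130:360];b=cv2.imread('pics/w8.png')[190:380,130:360]
cv2.imwrite('pics/c8.png',cv2.resize(np.vstack([a,b]),None,fx=1.55,fy=1.55,interpolation=cv2.INTER_CUBIC))"; python3 m.py w8
```

```text
dark 249.8647597889475 272.8619827825604 (((493.6488952636719, 14.056666374206543), (29.253923416137695, 46.22114181518555), 7.190449237823486), np.float64(0.05575237286629088), np.int64(3601)) [0.4994932  0.01643528 0.05564675]
dark 484.12448979591835 398.2326530612245 (((442.83135986328125, -110.11519622802734), (8.841803550720215, 34.44427490234375), 6.186796188354492), np.float64(0.05137861395271084), np.int64(980)) [ 0.44387567 -0.10726739  0.05121771]
```

View pics/c8.png

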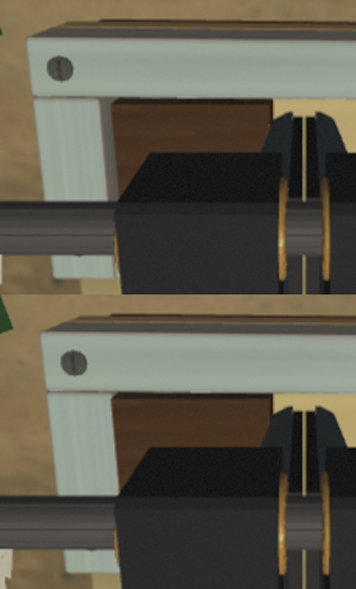

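The gap has almost closed (lower crop, edge at x≈112). Keep pushing until contact.

```bash
python3 -m crank '0 0 -0.001 0 0 0 0; 0 0 -0.002 0 0 0 0; 0 0 -0.002 0 0 0 0' && python3 -c "
from w import *
s=bot.sense();print(tojig(s['tcp_pos']),s['force']@np.r_[EX,0],s['force']@np.r_[EY,0])"
```

```text
time: 11.28
tcp_pos: [0.4882, -0.0184, 0.044]
tool_rot: [3.134, 0.188, -0.0]
force: [-3.3, -19.3, 3.2]
opening: 0.0005
[0.03468379 0.08569122] -5.495768705999108 -18.77834984560738
```

Contact: 19 N against the end stop. Hold briefly, retreat, rise and check.

```bash
python3 -m crank '0 0 0 0 0 0 0; 0 0 0 0 0 0 0; 0 0 0.01 0 0 0 0; 0 0 0.025 0 0 0 0; 0 0 0.03 -0.03 0 0 0; 0 -0.03 0.03 -0.08 0 0 0; 0 -0.06 0.01 -0.13 0 0 0; 0 -0.08 -0.02 -0.17 0 0 0' && python3 -m crank '0 0 -0.02 -0.01 0 0 0; 0 0 -0.02 -0.01 0 0 0' && python3 -c "
from w import *
s=bot.sense();print(tojig(s['tcp_pos']));grab('wrist','w9');grab('top','t9')
a=cv2.imread('pics/w9.png');cv2.imwrite('pics/c9.png',a)"; python3 m.py w9; python3 m.py t9
```

```text
time: 12.28
tcp_pos: [0.4057, -0.0074, 0.2156]
tool_rot: [3.136, 0.184, 0.001]
force: [1.2, 0.3, 0.2]
opening: 0.0005
time: 12.52
tcp_pos: [0.4046, 0.0131, 0.2249]
tool_rot: [3.136, 0.189, 0.004]
force: [-0.3, -0.5, -1.0]
opening: 0.0005
[-0.04466156  0.12685806]
alu 444.12031943212065 96.42697426796806 (((529.5281982421875, -93.34619140625), (15.836349487304688, 306.4450378417969), 6.33475399017334), np.float64(0.05379167110545227), np.int64(5635))
alu 298.61568024596465 139.42966948501152 (((474.46734619140625, 45.791542053222656), (59.26197814941406, 17.289447784423828), 6.147729873657227), np.float64(0.053800097751091625), np.int64(1301))
alu 331.5852534562212 169.43778801843317 (((453.46026611328125, 13.392000198364258), (10.021584510803223, 37.37871551513672), 6.94303560256958), np.float64(0.05380934845092823), np.int64(434))
dark 335.9155990957046 133.2569706103994 (((484.824951171875, 13.538164138793945), (45.717350006103516, 45.611507415771484), 6.343652725219727), np.float64(0.05582623233839726), np.int64(2654)) [0.48509207 0.01351738 0.05580359]
dark 458.85516506922255 216
[... 387 characters left out ...]
np.int64(863))
dark 577.3865030674847 141.4478527607362 (((553.1846923828125, -587.0672607421875), (200.50564575195312, 26.105356216430664), 76.87776947021484), np.float64(0.05747853031799378), np.int64(163)) [ 0.55752523 -0.5659987   0.05753274]
dark 81.84322678843226 170.2587519025875 (((516.451904296875, 413.5086669921875), (55.505340576171875, 61.47924041748047), 38.634273529052734), np.float64(0.0591543576147529), np.int64(657)) [0.5151841  0.41361393 0.05910967]
dark 347.62269129287597 211.71503957783642 (((424.9514465332031, -110.6103515625), (41.23161315917969, 43.58496856689453), 88.9159927368164), np.float64(0.05472967549175936), np.int64(379)) [ 0.42497589 -0.11084425  0.05465686]
```

View pics/c9.png

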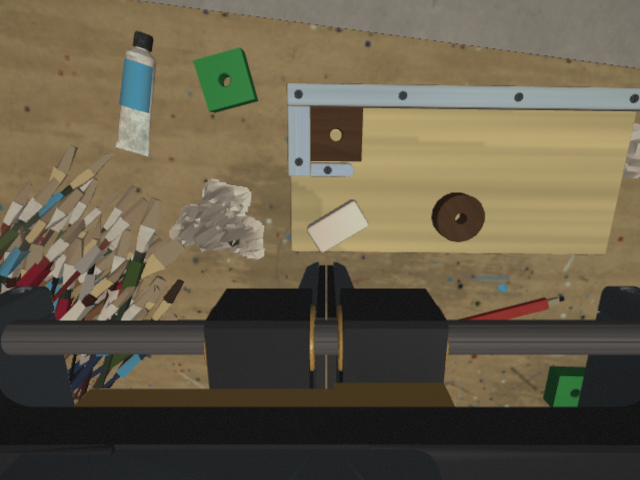

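The spacer is in the corner at (336,133): it sits 32.6 mm from the rail's centre line (32 expected) and 33.2 mm from the stop's (33 expected), at the rail's angle. Washer, rubber and tube look unmoved, and the robot is clear, so I'm handing in.

```bash
python3 -c "
from plant import bot
print(bot.sense()['time'], bot.job_done())"
```

```text
the job is handed in; nothing more can be done
12.625 None
```

The spacer is fully home in the corner pocket, and I handed the job in at 12.6 s. I pushed it flush to the rail with the fingertips nearly shut (about 16 N at contact). With them shut, I then slid it along the rail until it met the end stop (about 19 N), and the arm moved clear.

**Final position:** the last wrist picture puts the spacer's centre 32.6 mm from the rail's centre line (32 expected) and 33.2 mm from the end stop's (33 expected). It is square to the rail within about 0.1°.

**Other things:** the washer was within 1 mm of its starting place in the last top view. The rubber block and paint tube looked unmoved. The tape roll was outside the last picture I viewed, so I did not check it at the end, but the arm did not go near it after the first push.

**Disagreements:** the top and wrist cameras differed by about 3 mm on position. Contact with the end stop came about 5 mm later than I had reckoned. I went by the contact forces rather than the reckoned positions.

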